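# Refit the layout controller and hold its start knob in

## Robot

A 7-joint arm with a two-finger parallel gripper is mounted at the origin on a cart in front of the work surface, level with it; the furniture and walls round the work are solid. World frame = base frame: x ahead of the robot, y to its left, z up, the work surface at z = 0. Lengths are in mm, angles in degrees, forces in N, time in s.
With the tool pointing down it reaches from about 400 to 875 mm from the base axis. Payload 4.4 kg.
Tool frame: the origin (TCP) lies on the centre line of the jaws, within the pads' length; the fingertips stand 25 mm ahead of it and the grasp point (between the pads) lies 6 mm ahead of it (env.tip_reach is the z of the fingertips in the tool frame, in mm); z points along the fingers, y is the line along which they close (so a half turn about z gives the same grasp; the last joint's range is limited). The gripper opens to 85 mm and grips with 20 to 120 N. Pads are 22 mm wide; open, the fingers measure 114 mm over their backs; the gripper's body (76 mm by 85 mm) begins 54 mm behind the grasp point. The pads swing forward as they close: fully open they stand 13 mm farther back than shut.
Start: joints at [-80.947, 36.005, 2.206, 86.941, -1.547, 57.084, -1.146], TCP at [144.234, 633.809, 256.313] pointing down, gripper open.
Joint ranges: [-175.42, 175.42], [-21.48, 121.26], [-71.46, 75.88], [10.55, 141.38], [-63.04, 243.04], [13.31, 113.54], [-168.57, 168.57]. Speed limits (degrees/s): [147.25, 147.25, 180, 180, 180, 180, 180].

## Interface

Orientations are given as [roll, pitch, yaw] about the fixed x, y, z axes, in that order (R = Rz(yaw) Ry(pitch) Rx(roll)).
In Python, from plant import env gives the robot as it stands. The module is installed in compiled form; this text tells all that it offers.
- The arm moves only by the tool move_tool, called after "Request:" in YAML: its name, and indented under it one key for each argument. Schema: {"type":"object","properties":{"offsets":{"type":"array","items":{"type":"array","items":{"type":"number"},"minItems":4,"maxItems":4},"minItems":1,"maxItems":10},"aperture":{"type":"number"},"squeeze":{"type":"number"},"only":{"type":"string"},"quiet":{"type":"boolean"},"lines":{"type":"string"}},"required":["offsets"],"additionalProperties":false}. offsets is a list of rows, 1 to 10 of them, each of 4 numbers: dx, dy, dz in mm, then a turn about the tool's z in degrees; each row is the pose to reach, as a shift and turn from the pose commanded when the call began, along the tool's axes at that moment; what a row does not reach only later rows make up. A row lasts 1/8 s, in which the tool goes at most 62.5 mm and 10.7 degrees, less where a joint would pass 70% of its speed; a pose out of reach is approached as far as the arm can. aperture is the finger opening in mm, set as the call begins (left out keeps the last). The fingers move at their own pace and stop on an object; squeeze is the grip in N (left out, the last holds). Time passes only in rows, so rows that do not move let the fingers close. The tool returns the time, the measured TCP pose, the force, the opening and the grip force at its end. only (a regular expression) keeps the lines of the reply that match it, lines (a string "A,B") keeps lines A to B, and quiet returns only ok. Input that does not fit is refused with a message, and nothing moves.
- env.sense(): the state, without advancing time (a new reading comes with each control period).
- env.read_camera(name): name is "scene" or "top" or "wrist"; returns the picture (420x560x3 uint8, blue, green, red); there is no depth.
- env.camera_info(name): a dict with "K" (3x3 intrinsics, pixels), "eye" and "attitude" of the camera in the world. Camera axes: x right, y down, z forward; pixel columns grow to the right and rows downward; lengths in mm; the calibration is good to about 2 mm. A picture is of the moment at which its call begins: read the wrist's pose just before it. camera_info takes no time and is no camera call; for the wrist camera it gives the pose at the moment of the call.
- env.finish_job(): hands the job in; it is judged then, once.
The state is a dict: "time_s": time; "joint_positions": joint angles; "qd": joint speeds; "joint_torque": joint torques, N m; "ee_pos": TCP position; "eef_rot": TCP orientation; "wrist_force": force on the tool from outside, world axes, zero at the start; "ft_torque": the same for the moment, N m; "grip_width": finger opening in mm; "gripper_force": force on a finger pad.
Only numpy, scipy, OpenCV 4.12 (cv2) and the standard library are available. Lean on these libraries where they do the work, as an engineer would, in place of code of your own. Each camera call takes 0.05 s, during which the arm holds its last target. There are 200 camera calls.

## Task

Get the grey railway controller running again: first stand both plug-in modules, the round can and the rectangular relay block, upright side by side in the open well in its top, right down on the well floor, and let go of them. Then pick up the loose black knob, turn it so that its key flat matches the D-shaped shaft, push it fully home on the shaft, push knob and shaft in against the spring as far as they go and keep them pressed: the program finishes with the gripper still holding the knob pushed in. Leave the tape roll, the paint tin and the wood offcut where they are.

Things in the scene. Friction and masses are not known exactly. Their poses are not given: they have to be found in the camera images.
- controller: grey control unit fixed on the bench, 110 (x) x 160 (y) x 45 mm high; origin at the centre of its underside, z up. In its top: the rectangular well at y = +30 mm and the shaft at y = -45 mm (x = 0 for both). Four terminals stick out 12 mm at its rear (+x). A raised model track crosses above, behind the work: front edge at world x about 0.56 m, underside 0.47 m up.
- well_floor (a point): centre of the floor of the open well in the controller's top; axes as the controller's. The well is 30 mm (x) by 50 mm (y) inside, 30 mm deep (floor 15 mm above the bench), mouth chamfered 2 mm. It takes can and relay side by side along y, in either order, with 6 mm to spare in all; the relay fits only with its 18 mm side along y.
- shaft_tip (a point): centre of the top of the upright brass D-shaft, 71 mm above the bench when not pressed; turns and sinks with it. z up, +x out of the shaft's flat. Shaft diameter 14 mm, flat 4 mm from the axis, tip chamfered 2 mm all round; 17 mm of it stand above a brass flange (20 mm diameter) whose 6 mm wide tab reaches 17 mm from the axis on the flat's side.
- shaft (a joint): turn of the shaft in the controller, rad, anticlockwise from above; 0: flat towards the controller's +x. It turns stiffly (0.03 N m), 1.2 rad either way, and stays where it is left.
- press (a joint): how far the shaft is pushed in, m: 0 released, 0.006 fully in. The spring pushes back with 3 N at the start of the travel and 9 N at the end.
- knob: loose black bar knob, 50 g, standing bore down; origin at the centre of its underside, z up. Skirt 40 mm diameter, 18 mm high; on it a bar grip 36 mm long (x), 12 mm wide (y), 20 mm high (top at 38 mm), white line on top towards +x. At +x a pointed nose sticks out of the skirt to 27 mm from the axis; the bore's key flat is on the same side.
- knob_bore (a point): centre of the closed end of the knob's D-shaped bore, 15 mm above the knob's underside; axes as the knob's. Bore open downward, 15 mm deep, radius 8 mm, flat 5 mm from the axis towards +x. Home on the shaft it meets shaft_tip with both x axes alike; the knob's underside is then 56 mm above the bench, unpressed.
- can: loose round capacitor can, aluminium with a grey band near its foot, 26 mm diameter, 50 mm high, about 60 g, standing upright; foot chamfered 2 mm; origin at the centre of its underside, z up
- relay: loose rectangular relay block, grey with a black foot, 26 mm (x) x 18 mm (y) x 48 mm high, about 60 g, standing upright on its 22 x 14 mm foot, 2 mm high before the body widens; origin at the centre of its underside, z up
- tape_roll: bystander: roll of beige tape lying flat, 65 mm diameter, 19 mm high; origin at the centre of its underside
- paint_tin: bystander: small dark green paint tin, 31 mm diameter, 32 mm high; origin at the centre of its underside
- offcut: bystander: pine offcut lying flat, 40 x 75 x 22 mm; origin at the centre of its underside

How it is judged (in metres and radians):
On the way, in this order (a step that is already met when the one before it is completed fails the run):
1. both modules stand on the floor of the well and are let go (z of can in the frame of well_floor between -0.003 and 0.003 m and x of can in the frame of well_floor between -0.006 and 0.006 m and y of can in the frame of well_floor between -0.016 and 0.016 m and angle between each of can, relay's own z axis and vertical below 0.15 rad and z of relay in the frame of well_floor between -0.003 and 0.003 m and x of relay in the frame of well_floor between -0.006 and 0.006 m and y of relay in the frame of well_floor between -0.02 and 0.02 m and not (contact force between the fingers and can above 0.2 N) and not (contact force between the fingers and relay above 0.2 N)), for 0.2 s.
2. the knob is home on the shaft (z of knob_bore in the frame of shaft_tip between -0.003 and 0.002 m and horizontal distance between knob_bore and shaft_tip below 0.003 m and angle between knob's own z axis and vertical below 0.12 rad), for 0.2 s.
At the end, for the whole second after the job is handed in: can and relay in the well, within 3 mm of its floor, under 0.15 rad tilt, not touched; knob home on the shaft (bore end within 2 mm of the tip in height, 3 mm sideways, tilt under 0.12 rad); shaft pushed in over 4 mm of 6 and the fingers on the knob with over 1 N, at rest (all of step 1 and all of step 2 and value of joint press above 0.004 m and contact force between the fingers and knob above 1 N and linear speed of knob below 0.02 m/s); the arm keeps its last pose, push and grip.
It fails at once if a bystander is shifted by more than 20 mm (distance of any of tape_roll, paint_tin, offcut from where it was at the start of the episode above 0.02 m).
It also fails if it takes over 72 s, if anything falls off the work surface, if the arm or the gripper's body presses on something with over 40 N, if the wrist force passes 120 N, or if a joint passes its speed limit or range.

## Working session

There is one attempt and no reset: what is moved stays moved. The work goes in short steps, Python scripts to look and compute and a tool call to move; the robot and the scene stay as the last step left them, time stands still between calls to the robot, and variables do not carry over. Pictures are saved under pics/ and viewed, at most 10 in all, crops included, and the job is handed in when it is done.

```bash
mkdir -p pics
```

Create h.py:
```python
import numpy as np, cv2
from scipy.spatial.transform import Rotation as R
from plant import env
def cam(n):
    i=env.camera_info(n); return i
def rot(a):
    a=np.array(a,float)
    return a if a.shape==(3,3) else R.from_euler('xyz',a.ravel(),degrees=True).as_matrix()
def ray(i,u,v,z):
    d=rot(i['attitude'])@np.linalg.inv(i['K'])@[u,v,1.]; e=np.array(i['eye'],float)
    return e+d*(z-e[2])/d[2]
def proj(i,p):
    q=np.array(i['K'])@rot(i['attitude']).T@(np.array(p,float)-np.array(i['eye'])); return q[:2]/q[2]
```

Run:
```python
from h import *
for n in ['top','scene','wrist']:
    i=cam(n); print(n,i); im=env.read_camera(n); cv2.imwrite(f'pics/{n}0.png',im)
s=env.sense(); print(s)
```

```text
top {'K': array([[499.4260302 ,   0.        , 269.96549263],
       [  0.        , 499.4260302 , 211.50603393],
       [  0.        ,   0.        ,   1.        ]]), 'eye': array([ 389.47230214,   14.07202341, 1250.38683358]), 'attitude': array([-1.72502508e+02,  1.45429570e-01, -8.88057886e+01])}
scene {'K': array([[530.76162153,   0.        , 276.34518678],
       [  0.        , 530.76162153, 210.5623554 ],
       [  0.        ,   0.        ,   1.        ]]), 'eye': array([-293.79437706, -518.67483024,  914.69057032]), 'attitude': array([-130.42200901,   -0.28958508,  -57.45238586])}
wrist {'K': array([[334.64795698,   0.        , 276.8853496 ],
       [  0.        , 334.64795698, 204.97029918],
       [  0.        ,   0.        ,   1.        ]]), 'eye': array([ 63.07754933, 651.15858839, 372.76662385]), 'attitude': array([1.61275868e+02, 1.38605257e-01, 7.71128966e+01])}
{'time_s': 0.15, 'joint_positions': array([-80.94773208,  36.04719615,   2.20267854,  86.98271377,
        -1.54805035,  57.08373584,  -1.14817778]), 'qd': array([ 0.04902523, -0.1657858 ,  0.05809321, -0.12952772, -0.09598104,
        0.03012605, -0.0274607 ]), 'joint_torque': array([ 1.96981055e-03, -5.63788891e+01,  1.22782230e+00, -1.93652451e+01,
        1.11241013e-02,  7.17641349e-03, -4.71065235e-06]), 'ee_pos': array([144.11692865, 633.37325691, 255.59579152]), 'eef_rot': array([-1.79915993e+02, -6.10214273e-04,  1.67175037e+02]), 'wrist_force': array([0.43531934, 0.60265518, 0.31507666]), 'ft_torque': array([0.03963876, 0.0103367 , 0.0450817 ]), 'gripper_force': 0.0, 'grip_width': 85.564912660779}
```

View pics/top0.png

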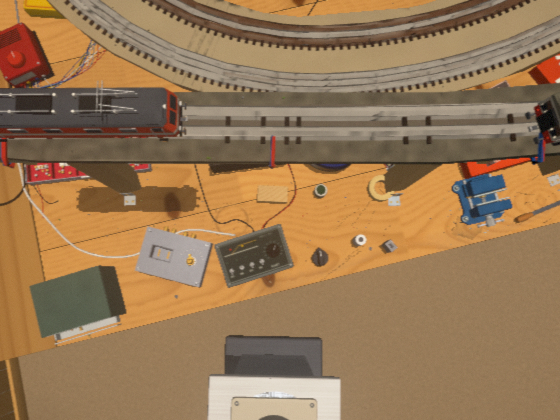

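View pics/scene0.png

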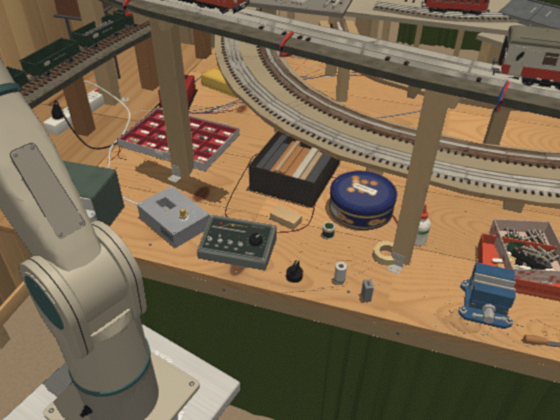

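The top view shows the controller at (174,256), with its well at (162,255) and shaft at (190,260). The knob is at (319,257), the can at (360,240) and the relay at (389,245). The bystanders are farther back at rows 188–194, and a dark control box stands at (254,255). The scene view agrees.

Run:
```python
from h import *
i=cam('top'); im=cv2.imread('pics/top0.png'); 
for n,u,v,z in [('ctrl',174,256,45),('well',162,255,45),('shaft',190,260,71),('knob',319,257,38),('can',360,240,50),('relay',389,245,48),('box',254,255,40)]:
    print(n,ray(i,u,v,z).round(0))
a=cv2.resize(im[215:300,130:215],None,fx=7,fy=7,interpolation=cv2.INTER_CUBIC)[:,:]
b=cv2.resize(im[215:300,300:410],None,fx=5,fy=5,interpolation=cv2.INTER_CUBIC)
a=cv2.resize(a,(390,390)); b=cv2.resize(b,(410,317))
c=np.zeros((390,800,3),np.uint8); c[:,:390]=a; c[:317,390:]=b
cv2.imwrite('pics/c0.png',c)
```

```text
ctrl [435. 249.  45.]
well [437. 278.  45.]
shaft [426. 206.  71.]
knob [ 440. -100.   38.]
can [ 483. -198.   50.]
relay [ 472. -268.   48.]
box [442.  57.  40.]
```

View pics/c0.png

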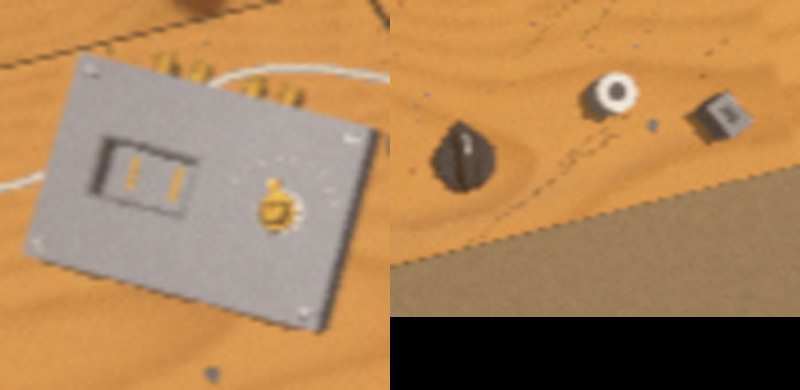

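The crop shows the well in the left half of the controller. The shaft's tab points up, roughly world +x, and so does the knob's nose. I'll move over the controller for a close wrist view, using a helper to work out the deltas.

Add to h.py:
```python
def to(x,y,z,yaw):
    s=env.sense(); p=s['ee_pos']; Rm=rot(s['eef_rot']); d=Rm.T@(np.array([x,y,z])-p)
    t=-(yaw-s['eef_rot'][2]); t=(t+180)%360-180
    print('move',d.round(1),'turn',round(t,1),'| at',p.round(1),np.round(s['eef_rot'],2),'j7',s['joint_positions'][6].round(0))
```

```bash
python3 -c "
from h import *
to(435,249,220,120)"
```

```text
move [-368.9 -310.2   36. ] turn 47.2 | at [144.1 633.4 255.6] [-179.92   -0.    167.18] j7 -1.0
```

Request:
move_tool:
  offsets:
    - [-50, -40, 5, 6]
    - [-100, -80, 10, 12]
    - [-150, -120, 15, 18]
    - [-200, -160, 20, 24]
    - [-250, -200, 25, 30]
    - [-300, -240, 30, 36]
    - [-340, -280, 34, 42]
    - [-370, -310, 36, 47]
    - [-370, -310, 36, 47]
    - [-370, -310, 36, 47]

```text
time_s: 1.4
ee_pos: [435.8, 250.0, 220.2]
eef_rot: [-180.0, -0.0, 120.2]
wrist_force: [0.2, 0.2, 0.1]
grip_width: 85.5
gripper_force: 0.0
```

Run:
```python
from h import *
i=cam('wrist'); im=env.read_camera('wrist'); cv2.imwrite('pics/w1.png',im); import pickle; pickle.dump(i,open('w1.pkl','wb'))
print(i['eye'],i['attitude'])
to(480,-230,220,30)
```

```text
[393.64878492 320.46026613 337.50963734] [ 1.61312360e+02 -1.49183847e-03  3.01521781e+01]
move [-4.374e+02 -2.040e+02 -2.000e-01] turn 90.3 | at [435.5 250.6 220.2] [-1.7998e+02 -5.0000e-02  1.2030e+02] j7 8.0
```

View pics/w1.png

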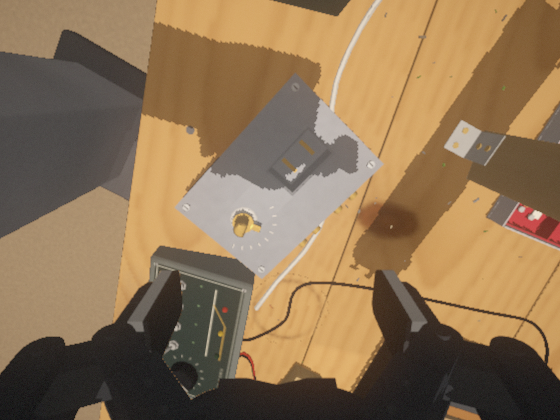

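The wrist view shows the controller's four screws at about (295,87), (372,165), (262,268) and (187,208). The well spans (270–329, 128–192). The shaft is at (240,224), with its tab towards (262,227).

Run:
```python
from h import *; import pickle
i=pickle.load(open('w1.pkl','rb')); im=cv2.imread('pics/w1.png')
sc=[(295,87),(372,165),(262,268),(187,208)]
P=np.array([ray(i,*p,45)[:2] for p in sc]); c=P.mean(0); print(P.round(1),c.round(1))
# y axis: from 3rd,4th (shaft end) to 1st,2nd
dy=(P[0]+P[1]-P[2]-P[3]); dx=(P[1]+P[2]-P[0]-P[3])
ay=np.degrees(np.arctan2(dy[1],dy[0]))-90; ax=np.degrees(np.arctan2(dx[1],dx[0])); print(ay,ax)
hsv=cv2.cvtColor(im,cv2.COLOR_BGR2HSV)
m=cv2.inRange(hsv,(15,120,80),(35,255,255)); m[:, :]=m*((np.indices(m.shape)[0]>200)&(np.indices(m.shape)[0]<250)&(np.indices(m.shape)[1]>225)&(np.indices(m.shape)[1]<272))
ys,xs=np.nonzero(m); print(len(xs),xs.min(),xs.max(),ys.min(),ys.max())
for p in [(240,224)]: print('shaft',ray(i,*p,71).round(1)); 
print('tab',ray(i,262,227,54).round(1))
yaw=np.radians((ax+ay)/2); u=np.array([-np.sin(yaw),np.cos(yaw)])
print('well',c+30*u,'shaft',c-45*u)
W=[(309,128),(329,148),(292,192),(270,170)]
Q=np.array([ray(i,*p,45)[:2] for p in W]); print(Q.round(1),Q.mean(0))
cr=im[60:290,165:395]; cv2.imwrite('pics/w1c.png',cv2.resize(cr,(590,590),interpolation=cv2.INTER_CUBIC))
```

```text
[[404.7 331.2]
 [497.5 309.6]
 [463.6 170.8]
 [372.9 190.6]] [434.7 250.6]
-13.228678162038321 -12.674993811122238
275 233 259 213 236
shaft [420.2 211.7  71. ]
tab [440.7 212.3  54. ]
well [441.39874501 279.79781241] shaft [424.58885255 206.70590098]
[[432.2 308.9]
 [456.3 303.1]
 [449.  252.6]
 [421.5 260.3]] [439.75225883 281.22189573]
```

View pics/w1c.png

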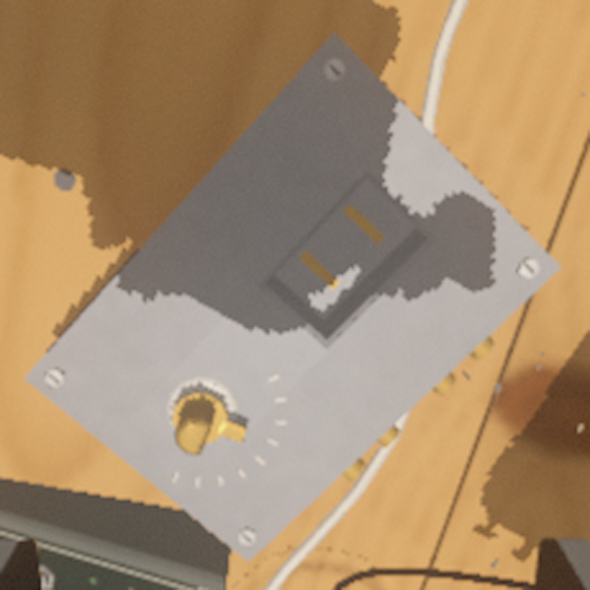

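Request:
move_tool:
  offsets:
    - [-45, -20, 0, 9]
    - [-90, -40, 0, 18]
    - [-135, -60, 0, 27]
    - [-180, -80, 0, 36]
    - [-225, -105, 0, 45]
    - [-270, -125, 0, 54]
    - [-315, -145, 0, 63]
    - [-360, -165, 0, 72]
    - [-400, -185, 0, 81]
    - [-437, -204, 0, 90]

```text
time_s: 2.7
ee_pos: [480.5, -230.5, 220.2]
eef_rot: [-180.0, -0.0, 30.1]
wrist_force: [0.8, -0.0, 1.0]
grip_width: 85.6
gripper_force: 0.0
```

Run:
```python
from h import *; import pickle
i=cam('wrist'); im=env.read_camera('wrist'); cv2.imwrite('pics/w2.png',im); pickle.dump(i,open('w2.pkl','wb'))
print(env.sense()['ee_pos'])
```

```text
[ 480.21692131 -237.52375881  220.92247185]
```

View pics/w2.png

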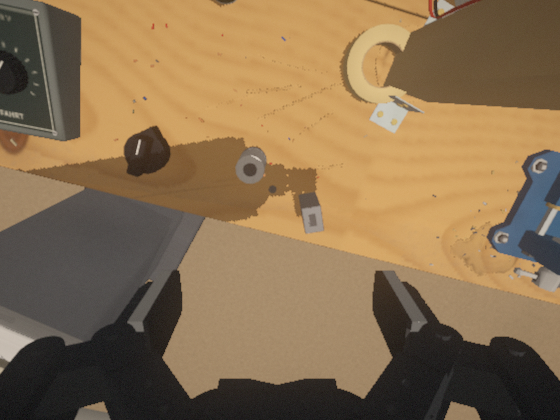

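The wrist view shows the knob at (146,150) with its white line at (139,147). The can's top is at (250,170), and the relay's top is at (312,220) with its long side near vertical in the image. I'll measure these with masks.

Run:
```python
from h import *; import pickle
i=pickle.load(open('w2.pkl','rb')); im=cv2.imread('pics/w2.png')
hsv=cv2.cvtColor(im,cv2.COLOR_BGR2HSV)
print('relay V/S grid'); 
for v in range(190,240,4): print(v,' '.join(f'{hsv[v,u,2]:3d}/{hsv[v,u,1]:3d}' for u in range(294,332,4)))
def comp(m,box):
    u0,v0,u1,v1=box; k=np.zeros_like(m); k[v0:v1,u0:u1]=m[v0:v1,u0:u1]
    c=max(cv2.findContours(k,0,1)[0],key=cv2.contourArea); return c
c=comp(((hsv[...,2]>150)&(hsv[...,1]<60)).astype(np.uint8),(225,140,275,190))
print('can',cv2.minEnclosingCircle(c),cv2.boundingRect(c),ray(i,*cv2.minEnclosingCircle(c)[0],50).round(1))
cv2.imwrite('pics/w2c.png',np.hstack([cv2.resize(im[115:185,110:180],(400,400),interpolation=2),cv2.resize(im[180:250,275:345],(400,400),interpolation=2)]))
```

```text
relay V/S grid
190 140/142 141/143 139/141 138/142 137/145 138/142 202/140 203/137 202/139 202/140
194 159/141 133/132 107/ 98 100/ 71  99/ 67 102/ 70 206/132 205/133 203/134 203/137
198 139/138 128/129  97/ 68  96/ 74  98/ 68 102/ 68 193/128 204/133 205/136 204/134
202 159/140 136/144  95/ 70  99/ 70  99/ 70  99/ 67 122/ 98 207/133 205/136 206/131
206 157/141 135/140  97/ 71  99/ 67 101/ 68 128/ 42 149/ 36 206/132 207/136 206/134
210 185/135 135/142 149/ 34 164/ 30 163/ 30 162/ 30 163/ 31 204/130 205/134 207/136
214 199/141 135/138 129/ 45 161/ 30 142/ 36 124/ 45 163/ 31 190/129 204/135 204/135
218 201/136 199/140 151/122 162/ 31 119/ 49 118/ 45 161/ 30 179/ 98 204/138 204/136
222 206/130 204/134 184/132 161/ 32 130/ 39 118/ 50 161/ 30 161/ 62 202/138 200/140
226 209/131 209/129 209/127 159/ 29 140/ 36 151/ 34 160/ 30 157/ 34 198/143 197/144
230 210/130 209/129 209/129 159/ 30 160/ 30 158/ 31 161/ 30 166/ 58 202/136 201/138
234 209/131 209/131 207/132 201/123 209/128 210/126 209/129 209/128 208/131 207/132
238 191/129 210/129 209/129 209/129 208/131 208/130 209/131 209/127 210/128 209/128
can ((256.0, 158.0), 5.831051826477051) (251, 155, 11, 7) [ 495.4 -201.5   50. ]
```

View pics/w2c.png

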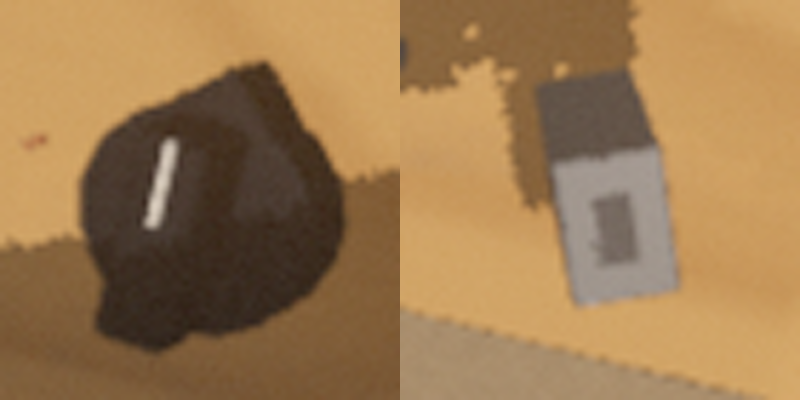

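The crop shows the relay's top face as a quadrilateral, with its long side near vertical. The knob's nose points up-right at crop (268,65), parallel to the white line.

Run:
```python
from h import *; import pickle
i=pickle.load(open('w2.pkl','rb')); im=cv2.imread('pics/w2.png')
q=np.array([(155,158),(260,148),(280,288),(177,305)])*.175+[275,180]
P=np.array([ray(i,*p,48)[:2] for p in q]); print(P.round(1),'c',P.mean(0).round(1),'sides',[np.linalg.norm(P[k]-P[k-1]).round(1) for k in range(4)])
d=P[2]+P[3]-P[0]-P[1]; e=P[1]+P[2]-P[0]-P[3]
print('relay long-axis yaw',np.degrees(np.arctan2(d[1],d[0])),'short',np.degrees(np.arctan2(e[1],e[0])))
hsv=cv2.cvtColor(im,cv2.COLOR_BGR2HSV); m=((hsv[...,1]<85)).astype(np.uint8); k=np.zeros_like(m); k[140:195,225:278]=m[140:195,225:278]
c=max(cv2.findContours(k,0,1)[0],key=cv2.contourArea); print('can blob',cv2.boundingRect(c),cv2.contourArea(c))
for v in range(150,190,4): print(v,' '.join(f'{hsv[v,u,2]:3d}/{hsv[v,u,1]:3d}' for u in range(230,274,4)))
print('can',ray(i,250,170,50).round(1))
l=np.array([(173,140),(152,228)])*.175+[110,115]; L=[ray(i,*p,38)[:2] for p in l]
d=L[0]-L[1]; print('knob line',np.round(L,1),np.degrees(np.arctan2(d[1],d[0])), 'nose',ray(i,110+268*.175,115+65*.175,10).round(1))
x,y=P.mean(0); to(x,y,130,np.degrees(np.arctan2((P[2]+P[3]-P[0]-P[1])[1],(P[2]+P[3]-P[0]-P[1])[0]))+90)
```

```text
[[ 476.1 -260.2]
 [ 485.9 -273.9]
 [ 467.1 -289.7]
 [ 456.  -276.7]] c [ 471.3 -275.1] sides [np.float64(25.9), np.float64(16.8), np.float64(24.6), np.float64(17.1)]
relay long-axis yaw -140.27491623991835 short -51.99343866967216
can blob (235, 147, 31, 37) 808.5
150 139/138 137/141 137/147 138/144 113/ 56 127/ 54 125/ 53 133/ 48 170/122 203/136 203/137
154 135/145 136/148 138/144 117/ 61 123/ 52 134/ 46 121/ 57 128/ 54 130/ 51 206/134 206/134
158 137/140 139/138 136/137 136/ 45 140/ 44 138/ 43 139/ 46 193/ 33 128/ 50 178/112 208/134
162 136/143 137/145 137/ 47 139/ 44 137/ 41 132/ 46 141/ 43 141/ 43 128/ 48 149/111 199/150
166 136/141 136/141 137/ 47 137/ 47  85/ 78  82/ 81  83/ 77 139/ 42 140/ 44 138/139 139/139
170 137/141 135/144 136/ 45 133/ 46  82/ 72  81/ 85  84/ 76 139/ 40 137/ 45 134/139 139/139
174 137/141 135/145 136/ 41 134/ 42  83/ 71  80/ 70  93/ 60 138/ 43 137/ 47 139/139 138/137
178 133/138 132/139 137/121 136/ 43 135/ 40 139/ 42 137/ 41 138/ 39 136/133 137/140 138/142
182 136/143 136/143 137/141 131/140 135/ 47 139/ 42 134/ 55 137/132 138/140 138/140 139/138
186 134/139 136/139 138/139 136/135 137/141 137/141 139/136 138/140 138/140 138/139 105/112
can [ 483.5 -202.    50. ]
knob line [[ 456.3 -105.2]
 [ 441.9 -107.7]] 9.66192140003711 nose [ 467.  -106.2   10. ]
move [-26.2  27.7  91.2] turn 79.7 | at [ 480.2 -237.5  220.9] [1.796e+02 9.000e-02 2.947e+01] j7 -9.0
```

Request:
move_tool:
  offsets:
    - [-5, 6, 20, -10]
    - [-10, 12, 40, -20]
    - [-15, 18, 60, -30]
    - [-20, 24, 80, -40]
    - [-26, 28, 100, -50]
    - [-26, 28, 100, -60]
    - [-26, 28, 100, -70]
    - [-26, 28, 100, -80]
    - [-26, 28, 100, -90]
    - [-26, 28, 100, -99]
  aperture: 60

```text
time_s: 4.0
ee_pos: [472.3, -266.2, 120.3]
eef_rot: [179.9, -0.0, 129.7]
wrist_force: [-0.3, 0.2, -0.5]
grip_width: 59.7
gripper_force: 0.0
```

Request:
move_tool:
  offsets:
    - [0, 0, 0, 0]
    - [0, 0, 0, 0]

```text
time_s: 4.25
ee_pos: [471.6, -267.3, 120.3]
eef_rot: [180.0, -0.0, 129.1]
wrist_force: [0.1, -0.1, -0.2]
grip_width: 59.8
gripper_force: 0.0
```

Run:
```python
from h import *; import pickle
i=cam('wrist'); im=env.read_camera('wrist'); cv2.imwrite('pics/w3.png',im); pickle.dump(i,open('w3.pkl','wb'))
hsv=cv2.cvtColor(im,cv2.COLOR_BGR2HSV)
to(471.3,-275.1,58,128.8)
m=((hsv[...,1]<90)&(hsv[...,2]>85)).astype(np.uint8)
u,v=proj(i,(471,-275,48)); print('pred',u,v)
k=np.zeros_like(m); v0,u0=int(v)-70,int(u)-60; k[v0:v0+130,u0:u0+120]=((hsv[...,1]<50)&(hsv[...,2]>110))[v0:v0+130,u0:u0+120]
for c in sorted(cv2.findContours(k,0,1)[0],key=cv2.contourArea)[-2:]:
    r=cv2.minAreaRect(c); b=cv2.boxPoints(r); P=np.array([ray(i,*p,48)[:2] for p in b]); print(r,P.mean(0).round(1),[np.linalg.norm(P[j]-P[j-1]).round(1) for j in range(4)],[np.degrees(np.arctan2(*(P[j]-P[j-1])[::-1])).round(1) for j in range(2)])
```

```text
move [-5.8 -4.9 62.3] turn 0.3 | at [ 471.5 -267.5  120.3] [ 1.7999e+02 -1.0000e-02  1.2913e+02] j7 71.0
pred 269.9680579030349 241.11969300700423
((264.0000305175781, 251.00003051757812), (1.4142134189605713, 1.4142134189605713), 45.0) [ 472.3 -282.7] [np.float64(0.9), np.float64(0.9), np.float64(0.9), np.float64(0.9)] [np.float64(170.7), np.float64(86.6)]
((255.5, 249.0), (6.0, 9.0), 90.0) [ 467.3 -284.9] [np.float64(4.2), np.float64(5.6), np.float64(4.2), np.float64(5.7)] [np.float64(127.6), np.float64(39.1)]
```

View pics/w3.png

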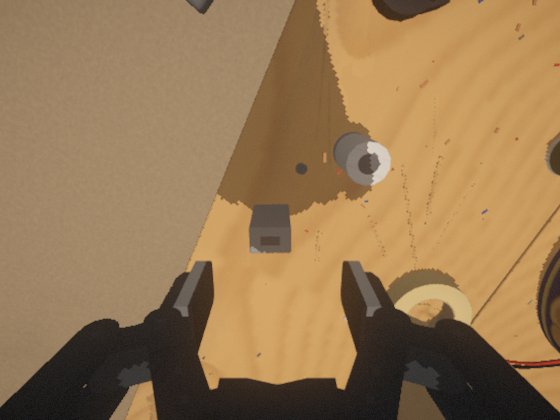

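The relay's top face is at (249–291, 229–252), with its centre matching the prediction to within 1 px and its sides aligned with the jaws. The can's top is at (368,163). Descending.

Request:
move_tool:
  offsets:
    - [-6, -5, 25, 0]
    - [-6, -5, 50, 0]
    - [-6, -5, 62, 0]
    - [-6, -5, 62, 0]

```text
time_s: 4.8
ee_pos: [470.7, -275.5, 57.7]
eef_rot: [-180.0, -0.1, 129.2]
wrist_force: [-0.8, 0.0, -0.1]
grip_width: 59.6
gripper_force: 0.0
```

Request:
move_tool:
  offsets:
    - [0, 0, 0, 0]
    - [0, 0, 0, 0]
    - [0, 0, 0, 0]
    - [0, 0, 0, 0]
    - [0, 0, 0, 0]
    - [0, 0, 0, 0]
  aperture: 20
  squeeze: 40

```text
time_s: 5.55
ee_pos: [471.7, -276.3, 59.2]
eef_rot: [180.0, 0.1, 129.2]
wrist_force: [-1.3, 0.2, 5.7]
grip_width: 24.6
gripper_force: 41.3
```

Run:
```python
from h import *; import pickle
i=pickle.load(open('w3.pkl','rb'));print('can',ray(i,368,163,50).round(1))
```

```text
can [ 483.3 -201.2   50. ]
```

Request:
move_tool:
  offsets:
    - [0, 0, -20, 0]
    - [0, 0, -70, 0]
    - [0, 0, -130, 0]
    - [0, 0, -130, 0]

```text
time_s: 6.05
ee_pos: [473.6, -277.6, 192.8]
eef_rot: [179.8, 0.5, 129.2]
wrist_force: [-0.3, -0.2, -1.5]
grip_width: 24.8
gripper_force: 40.5
```

```bash
python3 -c "
from h import *
to(444,295.1,190,77)"
```

```text
move [ 4.627e+02  3.387e+02 -1.000e-01] turn 52.2 | at [ 473.6 -277.6  192.8] [179.79   0.51 129.16] j7 71.0
```

Request:
move_tool:
  offsets:
    - [45, 32, 0, 5]
    - [90, 65, 0, 10]
    - [140, 100, 0, 16]
    - [185, 135, 0, 21]
    - [235, 170, 0, 27]
    - [285, 205, 0, 33]
    - [335, 245, 0, 39]
    - [385, 280, 0, 45]
    - [425, 310, 0, 50]
    - [463, 339, 0, 52]

```text
time_s: 7.3
ee_pos: [440.2, 298.7, 187.2]
eef_rot: [-180.0, 0.1, 77.1]
wrist_force: [0.6, 0.3, -0.4]
grip_width: 24.8
gripper_force: 40.5
```

Request:
move_tool:
  offsets:
    - [0, 0, 0, 0]
    - [0, 0, 0, 0]
    - [0, 0, 0, 0]

```text
time_s: 7.68
ee_pos: [441.5, 295.2, 188.0]
eef_rot: [-180.0, 0.1, 77.0]
wrist_force: [-0.3, 0.5, -0.6]
grip_width: 25.0
gripper_force: 40.5
```

Run:
```python
from h import *; import pickle
to(444,295.1,80,77)
i=cam('wrist'); im=env.read_camera('wrist'); cv2.imwrite('pics/w4.png',im); pickle.dump(i,open('w4.pkl','wb'))
for p in [(440.6,280.5,45),(424,206.7,71),(424,206.7,54)]: print(proj(i,p).round(1))
```

```text
move [  0.6   2.5 108. ] turn 0.0 | at [441.5 295.2 188. ] [-1.7998e+02  7.0000e-02  7.7030e+01] j7 -29.0
[280.4 213.8]
[281.  310.5]
[280.8 298.4]
```

View pics/w4.png

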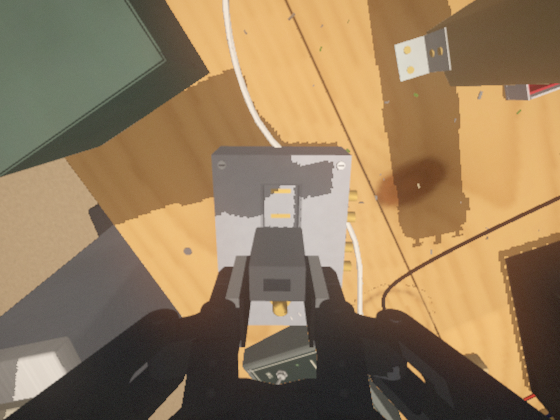

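The held relay hangs in front of the well, whose rim runs from u≈264 to u≈299 with its far (+y) edge at v≈184. The controller's screws are at (221,165) and (341,166), and its sides taper symmetrically, so the yaw is right.

Run:
```python
from h import *; import pickle
i=pickle.load(open('w4.pkl','rb')); im=cv2.imread('pics/w4.png'); g=cv2.cvtColor(im,cv2.COLOR_BGR2GRAY).astype(int)
a=np.radians(-13); ex=np.array([np.cos(a),np.sin(a)]); ey=np.array([-np.sin(a),np.cos(a)])
c=np.array([440.6,280.5])
def loc(u,v,z): q=ray(i,u,v,z)[:2]-c; return np.round([q@ex,q@ey],1)
print('row200',g[200,255:308]); print('row212',g[212,255:308]); print('col276',g[174:196,276],'col288',g[174:196,288])
print('screws',loc(221.5,165,45),loc(341.5,166,45)); print('edges',loc(264,200,45),loc(299,200,45),loc(281,184,45))
# relay bottom in hand
s=env.sense(); print(s['ee_pos'],'top', loc(277,285,178))
```

```text
row200 [123 122 125 125 124 120 119 115 108 156 190 197 198 198 199 199 199 199
 199 199 199 198 200 200 200 199 200 200 200 199 200 199 198 201 200 201
 200 201 201 166 128 123 113 107 147 156 170 196 203 203 203 204 205]
row212 [125 127 125 126 125 122 119 117 111 176 197 198 197 197 197 199 199 198
 198 198 198 198 196 198 200 198 198 198 198 199 198 197 198 199 199 199
 200 201 201 166 129 121 110 119 152 167 184 200 202 202 202 203 201]
col276 [125 126 124 124 124 125 121 124 124 121 117 122 123 124 124 126 123 184
 206 203 199 200] col288 [123 125 127 126 126 126 126 125 125 123 119 174 201 201 203 206 208 209
 206 203 201 200]
screws [-46.6  41.1] [48.1 40.2]
edges [-13.5  12.1] [15.1 12. ] [ 0.4 25.6]
[441.55932912 295.3563958  188.20343203] top [-3. 16.]
```

```bash
python3 -c "
from h import *
to(444.1,292.3,110,76.7)"
```

```text
move [-2.3  3.2 78.2] turn 0.3 | at [441.6 295.4 188.2] [-1.7999e+02  5.0000e-02  7.7030e+01] j7 -29.0
```

Request:
move_tool:
  offsets:
    - [-2, 3, 40, 0]
    - [-2, 3, 78, 0]
    - [-2, 3, 78, 0]
    - [-2, 3, 78, 0]
    - [-2, 3, 78, 0]

```text
time_s: 8.35
ee_pos: [444.8, 294.8, 111.9]
eef_rot: [179.9, -0.1, 77.2]
wrist_force: [0.2, 0.3, -1.4]
grip_width: 24.7
gripper_force: 40.5
```

```bash
python3 -c "
from h import *
to(444.1,292.3,73,76.7)"
```

```text
move [-2.7 -0.2 38.9] turn 0.5 | at [444.8 294.8 111.9] [ 1.7989e+02 -1.2000e-01  7.7160e+01] j7 -24.0
```

Request:
move_tool:
  offsets:
    - [-2, 0, 0, 0]
    - [-2, 0, 0, 0]
    - [-2, 0, 0, 0]
    - [-2, 0, 0, 0]

```text
time_s: 8.85
ee_pos: [443.4, 292.6, 110.3]
eef_rot: [-180.0, -0.0, 77.2]
wrist_force: [-0.4, -0.9, -1.0]
grip_width: 24.8
gripper_force: 40.5
```

```bash
python3 -c "
from h import *
to(444.1,292.3,73,76.7)"
```

```text
move [-0.1  0.8 37.3] turn 0.5 | at [443.4 292.6 110.3] [-180.     -0.     77.18] j7 -24.0
```

Request:
move_tool:
  offsets:
    - [0, 1, 8, 0]
    - [0, 1, 16, 0]
    - [0, 1, 23, 0]
    - [0, 1, 23, 0]

```text
time_s: 9.35
ee_pos: [443.9, 291.9, 86.4]
eef_rot: [-179.9, 0.1, 77.2]
wrist_force: [0.4, 0.6, -0.8]
grip_width: 25.0
gripper_force: 40.5
```

Request:
move_tool:
  offsets:
    - [0, 0, 6, 0]
    - [0, 0, 11, 0]
    - [0, 0, 14, 0]
    - [0, 0, 14, 0]

```text
time_s: 9.85
ee_pos: [444.3, 292.3, 74.1]
eef_rot: [-180.0, -0.0, 77.2]
wrist_force: [-2.2, -2.2, 9.6]
grip_width: 25.1
gripper_force: 41.5
```

The relay is on the floor: TCP at 74 with 10 N contact. Releasing it and going up.

Request:
move_tool:
  offsets:
    - [0, 0, 0, 0]
    - [0, 0, 0, 0]
    - [0, 0, 0, 0]
  aperture: 50

```text
time_s: 10.22
ee_pos: [444.3, 292.3, 73.2]
eef_rot: [-180.0, 0.0, 77.2]
wrist_force: [-0.0, 0.0, 1.3]
grip_width: 50.2
gripper_force: 0.0
```

Request:
move_tool:
  offsets:
    - [0, 0, -30, 0]
    - [0, 0, -80, 0]
    - [0, 0, -130, 0]
    - [0, 0, -130, 0]
    - [0, 0, -130, 0]

```text
time_s: 10.85
ee_pos: [443.7, 292.3, 202.8]
eef_rot: [-180.0, 0.0, 77.2]
wrist_force: [-0.4, -0.6, -0.5]
grip_width: 49.7
gripper_force: 0.0
```

Run:
```python
from h import *; import pickle
i=cam('wrist'); im=env.read_camera('wrist'); cv2.imwrite('pics/w5.png',im); pickle.dump(i,open('w5.pkl','wb'))
hsv=cv2.cvtColor(im,cv2.COLOR_BGR2HSV)
u,v=proj(i,(441.1+14*.225,279.2+14*.974,63)); print(u,v)
v0,u0=int(v)-45,int(u)-40; cv2.imwrite('pics/w5c.png',cv2.resize(im[v0:v0+130,u0-50:u0+130],(720,520),interpolation=2)); print('crop',u0-50,v0)
to(483.3,-201.5,190,120)
```

```text
278.0497686691494 197.79927831994954
crop 188 152
move [-472.4  148.4   12.6] turn -42.8 | at [443.4 292.1 202.2] [-1.799e+02  8.000e-02  7.719e+01] j7 -28.0
```

View pics/w5c.png

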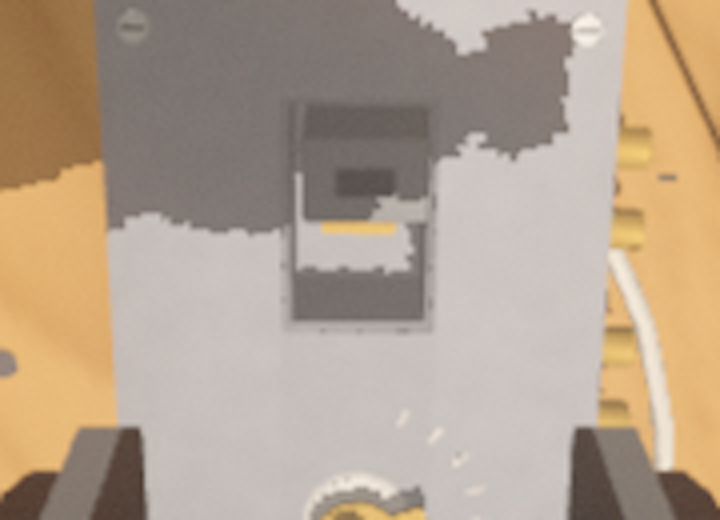

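The relay stands in the far (+y) end of the well, and the free space is at crop (293–427, 220–322). The shaft's tab points roughly to the right, which is the controller's +x.

Run:
```python
from h import *; import pickle
i=pickle.load(open('w5.pkl','rb'))
a=np.radians(-13.3); ex=np.array([np.cos(a),np.sin(a)]); ey=np.array([-np.sin(a),np.cos(a)]); c=np.array([441.1,279.2])
def loc(u,v,z): q=ray(i,188+u/4,152+v/4,z)[:2]-c; return np.round([q@ex,q@ey],1)
print('near wall rim inner',loc(293,322,43),loc(427,320,43),'outer',loc(285,332,45),loc(434,330,45),'far outer',loc(284,99,45),loc(436,99,45))
print('relay top near',loc(303,220,63),loc(432,220,63),'far',loc(303,137,63),loc(430,137,63))
print('screws',loc(132,27,45),loc(588,30,45))
print('edges of ctrl row 300 x',loc(115,300,45),loc(603,300,45))
```

```text
near wall rim inner [-14.8 -25.1] [ 15.3 -24.4] outer [-16.5 -26.7] [ 16.8 -26. ] far outer [-16.2  26.8] [15.9 27.1]
relay top near [-11.6   6.1] [14.6  6.3] far [-11.5  23.5] [13.7 23.7]
screws [-47.5  41.9] [47. 42.]
edges of ctrl row 300 x [-54.1 -19.2] [ 54.2 -18.4]
```

Request:
move_tool:
  offsets:
    - [-45, 15, 0, -5]
    - [-90, 30, 0, -10]
    - [-140, 45, 0, -15]
    - [-190, 60, 0, -20]
    - [-240, 76, 0, -25]
    - [-290, 92, 0, -30]
    - [-340, 108, 0, -35]
    - [-390, 122, 0, -40]
    - [-435, 137, 0, -43]
    - [-472, 148, 0, -43]
  aperture: 60

```text
time_s: 12.15
ee_pos: [482.9, -202.7, 201.6]
eef_rot: [-179.9, -0.1, 120.1]
wrist_force: [0.7, 0.1, 0.2]
grip_width: 60.6
gripper_force: 0.0
```

Request:
move_tool:
  offsets:
    - [0, 0, 0, 0]
    - [0, 0, 0, 0]

```text
time_s: 12.4
ee_pos: [483.1, -199.8, 202.0]
eef_rot: [-179.9, -0.2, 120.2]
wrist_force: [-0.5, -0.6, -0.1]
grip_width: 59.7
gripper_force: 0.0
```

```bash
python3 -c "
from h import *
to(483.3,-201.5,61,120)"
```

```text
move [ -2.   -0.5 140.9] turn 0.2 | at [ 483.1 -199.8  202. ] [-1.7992e+02 -1.7000e-01  1.2018e+02] j7 58.0
```

Run:
```python
from h import *; import pickle
i=cam('wrist'); im=env.read_camera('wrist'); cv2.imwrite('pics/w6.png',im)
hsv=cv2.cvtColor(im,cv2.COLOR_BGR2HSV); u,v=proj(i,(483.3,-201.5,50)).astype(int)
m=np.zeros(hsv.shape[:2],np.uint8); m[v-45:v+30,u-35:u+35]=(hsv[...,1]<90)[v-45:v+30,u-35:u+35]
c=max(cv2.findContours(m,0,1)[0],key=cv2.contourArea); x,y,w,h=cv2.boundingRect(c)
r=13*334.6/np.linalg.norm(np.array(i['eye'])-[483,-201,50])
p=c[:,0,:].astype(float); p=p[p[:,1]>y+h-r]; A=np.c_[2*p,np.ones(len(p))]; s=np.linalg.lstsq(A,(p**2).sum(1),rcond=None)[0]
print('pred',u,v,'bbox',x,y,w,h,'r',r,'fit',s[:2],np.sqrt(s[2]+s[0]**2+s[1]**2))
print(ray(i,*s[:2],50).round(1),ray(i,x+w/2-.5,y+h-.5-r,50).round(1))
```

```text
pred 277 197 bbox 263 171 31 41 r 15.428169009283916 fit [277.9867156 196.2668191] 14.957205265774807
[ 483.3 -200.7   50. ] [ 483.2 -200.5   50. ]
```

Request:
move_tool:
  offsets:
    - [-1, 0, 50, 0]
    - [-1, 0, 100, 0]
    - [-1, 0, 130, 0]
    - [-1, 0, 143, 0]
    - [-1, 0, 143, 0]

```text
time_s: 13.08
ee_pos: [484.3, -200.7, 59.9]
eef_rot: [-180.0, -0.1, 120.2]
wrist_force: [-0.1, 0.2, 0.8]
grip_width: 60.0
gripper_force: 0.0
```

Request:
move_tool:
  offsets:
    - [0, 0, 0, 0]
    - [0, 0, 0, 0]
    - [0, 0, 0, 0]
    - [0, 0, 0, 0]
    - [0, 0, 0, 0]
    - [0, 0, 0, 0]
  aperture: 20
  squeeze: 40

```text
time_s: 13.82
ee_pos: [485.2, -201.9, 61.7]
eef_rot: [179.9, 0.1, 120.2]
wrist_force: [-0.1, 0.2, 5.9]
grip_width: 23.2
gripper_force: 39.0
```

Request:
move_tool:
  offsets:
    - [0, 0, -20, 0]
    - [0, 0, -70, 0]
    - [0, 0, -130, 0]
    - [0, 0, -130, 0]
    - [0, 0, -130, 0]

```text
time_s: 14.45
ee_pos: [484.2, -201.4, 190.7]
eef_rot: [180.0, 0.0, 120.2]
wrist_force: [-0.1, 0.9, -1.1]
grip_width: 23.3
gripper_force: 39.5
```

```bash
python3 -c "
from h import *
to(441.1-10*.23,279.2-10*.973,190,76.7)"
```

```text
move [429.8 197.5   0.8] turn 43.5 | at [ 484.2 -201.4  190.7] [1.7997e+02 1.0000e-02 1.2019e+02] j7 59.0
```

Request:
move_tool:
  offsets:
    - [45, 20, 0, 5]
    - [90, 40, 0, 10]
    - [135, 60, 0, 15]
    - [180, 82, 0, 20]
    - [225, 103, 0, 25]
    - [270, 124, 0, 30]
    - [315, 145, 0, 35]
    - [360, 165, 0, 40]
    - [400, 184, 0, 43]
    - [430, 197, 0, 43]

```text
time_s: 15.7
ee_pos: [437.0, 270.9, 188.6]
eef_rot: [-179.9, 0.1, 77.3]
wrist_force: [0.5, -0.4, 0.7]
grip_width: 23.0
gripper_force: 39.5
```

Request:
move_tool:
  offsets:
    - [0, 0, 40, 0]
    - [0, 0, 70, 0]
    - [0, 0, 70, 0]
    - [0, 0, 70, 0]
    - [0, 0, 70, 0]

```text
time_s: 16.32
ee_pos: [439.2, 269.3, 121.3]
eef_rot: [179.9, -0.1, 77.2]
wrist_force: [0.1, 0.3, -0.3]
grip_width: 22.9
gripper_force: 39.5
```

Run:
```python
from h import *
to(441.1-10*.23,279.2-10*.973,76,76.7)
i=cam('wrist'); im=env.read_camera('wrist'); cv2.imwrite('pics/w7.png',im)
hsv=cv2.cvtColor(im,cv2.COLOR_BGR2HSV)
p=proj(i,(438.8,269.5,108)); print('can top pred',p)
v=int(p[1]);u=int(p[0])
for r in range(v-30,v+40,6): print(r,' '.join(f'{hsv[r,k,2]:3d}/{hsv[r,k,1]:2d}' for k in range(u-36,u+40,6)))
```

```text
move [ 0.1 -0.5 45.3] turn 0.5 | at [439.2 269.3 121.3] [ 1.7993e+02 -7.0000e-02  7.7160e+01] j7 -20.0
can top pred [277.08097795 283.85148808]
253 117/20 119/17 121/30 124/33 124/31 125/35 125/35 124/27 122/29 124/29 164/16 197/14 198/13
259 118/28 113/29 107/33 125/35 126/34 134/34 136/32 136/30 123/29 123/31  95/32 117/24 120/26
265 118/26  82/31 125/33 145/30 149/33 147/29 147/29 145/30 147/29 146/30 124/33  95/24 119/28
271 118/26  56/46 140/33 145/32 145/30 147/29 149/29 148/33 148/31 147/29 139/29  60/30 118/26
277 118/30  58/40 147/31 147/31 149/31  76/27  78/29  79/26 149/31 144/28 146/33  59/39 120/28
283 118/30  58/40 149/29 148/31  77/20  78/29  79/32  74/24  78/29 148/31 149/31  62/37 121/30
289 118/24  54/57 144/34 148/33  88/32  81/35  77/26  80/22 105/29 146/31 149/31  60/51 121/27
295 108/33  57/49 149/34 149/31 151/29 101/30  78/26  96/35 145/32 148/31 147/33  61/54 109/28
301 112/27  58/66 169/15 148/29 149/33 150/29 150/31 149/33 148/29 150/31 154/18  53/48 121/25
307  93/30  54/61 187/12 191/15 163/31 146/31 146/30 145/32 156/31 119/19 192/16  58/57 103/27
313  54/47  54/61 187/15 206/28 141/43 207/137 224/132 142/135 145/30 134/110 191/15  59/56  58/44
319  55/37  58/53 184/14 221/25 172/141 127/141 123/131 221/134 220/136 217/135 188/33  51/45  56/36
```

Request:
move_tool:
  offsets:
    - [1, 0, 6, 0]
    - [1, 0, 12, 0]
    - [1, 0, 18, 0]
    - [1, 0, 24, 0]
    - [1, 0, 30, 0]
    - [1, 0, 36, 0]
    - [1, 0, 36, 0]

```text
time_s: 17.25
ee_pos: [438.5, 269.9, 83.8]
eef_rot: [-180.0, 0.0, 77.2]
wrist_force: [0.7, -0.4, -1.4]
grip_width: 22.9
gripper_force: 39.5
```

Request:
move_tool:
  offsets:
    - [0, 0, 4, 0]
    - [0, 0, 8, 0]
    - [0, 0, 11, 0]
    - [0, 0, 11, 0]

```text
time_s: 17.75
ee_pos: [439.2, 270.5, 76.4]
eef_rot: [180.0, -0.2, 77.1]
wrist_force: [-5.8, -2.4, 32.5]
grip_width: 22.5
gripper_force: 42.8
```

Request:
move_tool:
  offsets:
    - [0, 0, -2, 0]
    - [0, 0, -2, 0]

```text
time_s: 18.0
ee_pos: [439.1, 270.5, 76.6]
eef_rot: [180.0, -0.1, 77.2]
wrist_force: [-2.1, 0.2, 14.5]
grip_width: 23.0
gripper_force: 41.0
```

Request:
move_tool:
  offsets:
    - [0, 0, 0, 0]
    - [0, 0, 0, 0]
    - [0, 0, 0, 0]
  aperture: 50

```text
time_s: 18.38
ee_pos: [438.7, 270.0, 75.0]
eef_rot: [-180.0, 0.0, 77.2]
wrist_force: [-0.4, 0.3, -0.9]
grip_width: 50.1
gripper_force: 0.0
```

Request:
move_tool:
  offsets:
    - [0, 0, -30, 0]
    - [0, 0, -80, 0]
    - [0, 0, -130, 0]
    - [0, 0, -130, 0]
    - [0, 0, -130, 0]

```text
time_s: 19.0
ee_pos: [438.1, 270.1, 204.9]
eef_rot: [-179.9, 0.0, 77.2]
wrist_force: [-0.4, -0.1, 0.2]
grip_width: 49.8
gripper_force: 0.0
```

Run:
```python
from h import *; import pickle
i=cam('wrist'); im=env.read_camera('wrist'); cv2.imwrite('pics/w8.png',im); pickle.dump(i,open('w8.pkl','wb'))
hsv=cv2.cvtColor(im,cv2.COLOR_BGR2HSV)
a=np.radians(-13.3); ex=np.array([np.cos(a),np.sin(a)]); ey=np.array([-np.sin(a),np.cos(a)]); w=np.array([441.1,279.2])
for n,y,z in [('can',-9.5,65),('relay',14.8,63)]:
    u,v=proj(i,[*(w+y*ey),z]).astype(int); b=(slice(v-20,v+20),slice(u-20,u+20))
    m=np.zeros(hsv.shape[:2],np.uint8); m[v-14:v+14,u-14:u+14]=(hsv[v-14:v+14,u-14:u+14,2]<100)
    cs=sorted(cv2.findContours(m,0,1)[0],key=cv2.contourArea)[-2:]
    for c in cs:
        x0,y0,ww,hh=cv2.boundingRect(c); q=ray(i,x0+ww/2-.5,y0+hh/2-.5,z)[:2]-w; print(n,(u,v),'dark',(x0,y0,ww,hh),'loc',round(q@ex,1),round(q@ey,1))
# shaft & tab: brass mask
s=w-75*ey; u,v=proj(i,[*s,60]).astype(int); print('shaft pred',s,(u,v),proj(i,[*s,71]),proj(i,[*s,54]))
m=np.zeros(hsv.shape[:2],np.uint8); bx=hsv[v-40:v+40,u-40:u+40]; m[v-40:v+40,u-40:u+40]=(bx[...,1]>80)
for r in range(v-34,v+36,3): print(r,''.join('#' if m[r,k] else '.' for k in range(u-36,u+36,2)))
```

```text
can (np.int64(278), np.int64(198)) dark (272, 191, 13, 13) loc -0.4 -8.2
relay (np.int64(278), np.int64(168)) dark (265, 155, 1, 2) loc -10.8 24.9
relay (np.int64(278), np.int64(168)) dark (272, 165, 16, 8) loc 0.6 14.7
shaft pred [423.84626971 206.21158454] (np.int64(277), np.int64(267)) [277.85600033 273.96342452] [277.79780945 264.21338101]
233 ....................................
236 ....................................
239 ....................................
242 ....................................
245 ....................................
248 ....................................
251 ....................................
254 ................#####...............
257 ..............#############.........
260 .............###############........
263 .............###########............
266 ..............##########............
269 ...............########.............
272 ...............#######..............
275 ...............#######..............
278 .................####...............
281 ....................................
284 ....................................
287 ....................................
290 ....................................
293 ###########################.........
296 #########################...........
299 ######################..............
302 ###################.................
```

Run:
```python
from h import *; import pickle
i=pickle.load(open('w8.pkl','rb')); im=cv2.imread('pics/w8.png'); hsv=cv2.cvtColor(im,cv2.COLOR_BGR2HSV)
s=np.array([423.8,206.2]); m=(hsv[...,1]>80)&(hsv[...,0]<35); m[285:]=0; m[:248]=0; m[:,:260]=0; m[:,305:]=0
vs,us=np.nonzero(m); P=np.array([ray(i,u,v,54)[:2] for u,v in zip(us,vs)])-s
r=np.hypot(*P.T); k=r>11.5; ang=np.degrees(np.arctan2(P[:,1],P[:,0]))
k&=np.abs(ang)<60
print(k.sum(),r.max(),'angles',np.percentile(ang[k],[5,50,95]).round(1),np.degrees(np.arctan2(P[k,1].mean(),P[k,0].mean())))
for v in range(252,286,2): print(v,' '.join(f'{hsv[v,u,2]:3d}/{hsv[v,u,1]:3d}' for u in range(262,302,3)))
to(440,-107,140,190)
```

```text
37 17.16946840624071 angles [ 2.5 13.7 24.5] 13.775863807546378
252 199/ 15 200/ 14 211/ 24 160/ 29 157/ 31 159/ 30 158/ 29 194/ 28 206/ 26 142/ 27 133/ 21 199/ 13 200/ 13 201/ 14
254 198/ 15 214/ 23 180/ 30 154/ 38 191/109 206/121 195/106 153/ 47 158/ 31 155/ 31 132/ 44 180/ 14 200/ 13 200/ 15
256 197/ 16 209/ 26 156/ 36 178/116 178/123 187/124 233/125 218/124 151/ 47 180/106 216/124 187/ 30 200/ 14 199/ 14
258 196/ 16 192/ 27 185/ 95 178/122 139/110 139/106 214/126 231/125 230/124 232/125 230/124 203/ 93 199/ 14 199/ 14
260 195/ 16 227/ 25 221/123 141/114 137/108 135/111 174/122 230/122 240/119 227/124 227/122 227/101 198/ 15 199/ 14
262 196/ 17 224/ 25 197/127 136/105 139/110 139/105 135/110 231/124 233/121 227/104 212/ 49 197/ 14 197/ 14 197/ 13
264 196/ 17 209/ 21 216/125 134/110 139/108 137/110 138/109 224/126 229/125 207/ 26 199/ 14 198/ 14 198/ 13 198/ 14
266 196/ 14 197/ 16 225/126 136/109 153/118 171/121 141/114 192/126 228/125 200/ 17 197/ 14 199/ 15 198/ 15 199/ 13
268 197/ 16 197/ 18 213/ 80 144/112 185/124 218/123 149/118 165/119 223/106 197/ 14 197/ 14 196/ 14 199/ 15 
[... 344 characters left out ...]
 14 212/ 23
276 195/ 16 195/ 16 195/ 14 178/ 95 222/128 225/125 222/125 169/110 197/ 16 196/ 16 194/ 14 195/ 14 195/ 14 196/ 14
278 195/ 16 195/ 14 194/ 17 190/ 17 201/117 224/128 212/121 193/ 20 197/ 14 196/ 16 193/ 13 195/ 14 196/ 16 195/ 13
280 192/ 13 194/ 14 194/ 17 194/ 17 194/ 14 187/ 20 194/ 14 195/ 14 195/ 16 194/ 14 195/ 16 216/ 24 195/ 14 194/ 14
282 193/ 15 195/ 16 194/ 16 192/ 16 195/ 16 194/ 14 195/ 16 196/ 16 196/ 14 195/ 16 195/ 14 194/ 14 201/ 18 194/ 16
284 194/ 16 195/ 14 194/ 16 191/ 15 192/ 17 194/ 14 195/ 16 195/ 16 194/ 14 205/ 20 195/ 16 193/ 13 193/ 13 192/ 16
move [-367.    85.8   64.6] turn -112.8 | at [437.9 269.9 204.3] [-1.799e+02  8.000e-02  7.719e+01] j7 -25.0
```

Both modules are seated: the can at (-0.4, -8.2) and the relay at (0.6, 14.7) in the well frame. The shaft is at (423.8, 206.2) with its flat at about 13.7°. Now the knob.

Request:
move_tool:
  offsets:
    - [-40, 9, 0, -10]
    - [-80, 18, 0, -20]
    - [-120, 27, 0, -30]
    - [-165, 37, 0, -40]
    - [-210, 48, 0, -50]
    - [-255, 58, 10, -60]
    - [-300, 70, 25, -70]
    - [-340, 80, 45, -80]
    - [-367, 86, 60, -90]
    - [-367, 86, 64, -100]
  aperture: 50

```text
time_s: 20.3
ee_pos: [439.3, -109.2, 139.0]
eef_rot: [180.0, -0.3, 177.2]
wrist_force: [-0.2, 0.7, -0.4]
grip_width: 50.1
gripper_force: 0.0
```

Request:
move_tool:
  offsets:
    - [0, 0, 0, -10]
    - [0, 0, 0, -13]
    - [0, 0, 0, -13]
    - [0, 0, 0, -13]

```text
time_s: 20.8
ee_pos: [441.0, -106.7, 141.1]
eef_rot: [180.0, -0.0, -169.9]
wrist_force: [-0.2, 0.1, 0.6]
grip_width: 49.7
gripper_force: 0.0
```

Run:
```python
from h import *; import pickle
to(440,-107,140,190)
i=cam('wrist'); im=env.read_camera('wrist'); cv2.imwrite('pics/w9.png',im); pickle.dump(i,open('w9.pkl','wb'))
g=cv2.cvtColor(im,cv2.COLOR_BGR2GRAY); hsv=cv2.cvtColor(im,cv2.COLOR_BGR2HSV)
p=proj(i,(441,-107,38)).astype(int); print('pred',p)
u,v=p; m=np.zeros_like(g); m[v-45:v+45,u-45:u+45]=((g>110)&(hsv[...,1]<70))[v-45:v+45,u-45:u+45]
for c in sorted(cv2.findContours(m,0,1)[0],key=cv2.contourArea)[-2:]: 
    b=cv2.minAreaRect(c); B=cv2.boxPoints(b); P=np.array([ray(i,*q,38)[:2] for q in B]); print(b,P.round(1).tolist(),P.mean(0))
for r in range(v-72,v+60,5): print(r,''.join('#' if g[r,k]<75 else ('o' if m[r,k] else '.') for k in range(u-80,u+80,3)))
```

```text
move [ 1.1 -0.1  1.1] turn 0.1 | at [ 441.  -106.7  141.1] [ 1.7999e+02 -2.0000e-02 -1.6990e+02] j7 102.0
pred [277 216]
((297.0000305175781, 251.00003051757812), (2.8284268379211426, 1.4142134189605713), 45.0) [[464.8, -89.5], [463.8, -88.9], [465.2, -87.2], [466.1, -87.8]] [464.97338237 -88.35652787]
((277.0, 226.5), (2.0, 17.0), 0.0) [[455.1, -105.6], [442.3, -107.9], [442.0, -106.5], [454.9, -104.2]] [ 448.59252895 -106.0661511 ]
144 ......................................................
149 ......................................................
154 ......................................................
159 ......................................................
164 ......................................................
169 ......................................................
174 ......................
[... 512 characters left out ...]
.....................###o######....................
224 ........................###o####......................
229 .........................##o##........................
234 ..........................#o##........................
239 ......................................................
244 .....................................o................
249 ......................................................
254 ......................................................
259 ......................................................
264 .......##....................................##.......
269 .......##....................................###......
274 #.....###....................................###.....#
```

Run:
```python
from h import *; import pickle
i=pickle.load(open('w9.pkl','rb')); im=cv2.imread('pics/w9.png'); hsv=cv2.cvtColor(im,cv2.COLOR_BGR2HSV); g=hsv[...,2]
print('col284',[(v,g[v,284]) for v in range(170,184)]); print('col277low',[(v,g[v,277]) for v in range(230,250)])
c=10.1*np.pi/180; d=np.array([np.cos(c),np.sin(c)]); n=np.array([-d[1],d[0]])
for v,z,off in [(177,0,20),(178,0,20)]:
    q=ray(i,280,v,z)[:2]; print(q, 'axis along',q@d+off)
for z in (0,18,38): print('low edge 238 z',z, ray(i,277,238,z)[:2]@d)
for v in (189,199,204): 
    k=np.nonzero(g[v,220:330]<90)[0]+220; print(v,k.min(),k.max(),[ (ray(i,(k.min()+k.max())/2,v,z)[:2]@n).round(1) for z in (0,18)])
print('line lateral',np.array([448.6,-106.07])@n,'tcp', np.array([441,-106.7])@d,np.array([441,-106.7])@n)
```

```text
col284 [(170, np.uint8(146)), (171, np.uint8(147)), (172, np.uint8(146)), (173, np.uint8(147)), (174, np.uint8(144)), (175, np.uint8(114)), (176, np.uint8(72)), (177, np.uint8(70)), (178, np.uint8(68)), (179, np.uint8(70)), (180, np.uint8(73)), (181, np.uint8(73)), (182, np.uint8(73)), (183, np.uint8(69))]
col277low [(230, np.uint8(158)), (231, np.uint8(157)), (232, np.uint8(156)), (233, np.uint8(157)), (234, np.uint8(156)), (235, np.uint8(159)), (236, np.uint8(187)), (237, np.uint8(216)), (238, np.uint8(227)), (239, np.uint8(226)), (240, np.uint8(226)), (241, np.uint8(226)), (242, np.uint8(226)), (243, np.uint8(226)), (244, np.uint8(226)), (245, np.uint8(226)), (246, np.uint8(225)), (247, np.uint8(227)), (248, np.uint8(225)), (249, np.uint8(226))]
[ 421.81968322 -108.41252725] axis along 416.27086953698466
[ 422.62144271 -108.26825347] axis along 417.0855051248943
low edge 238 z 0 449.07718385576743
low edge 238 z 18 440.944847010043
low edge 238 z 38 431.9089171814604
189 256 299 [np.float64(-182.7), np.float64(-182.7)]
199 253 302 [np.float64(-182.7), np.float64(-182.7)]
204 253 302 [np.float64(-182.7), np.float64(-182.7)]
line lateral -183.0957656247539 tcp 415.45427269471156 -182.3832155098387
```

The white line lies along the jaws' x axis, so the knob's yaw is 10.1°. Its position along the bar is uncertain by about 1.5 mm, so I'll take one view with the camera straight above it.

Request:
move_tool:
  offsets:
    - [-40, 0, 0, 0]
    - [-80, 0, 0, 0]
    - [-80, 0, 0, 0]
    - [-80, 0, 0, 0]
    - [-80, 0, 0, 0]

```text
time_s: 21.48
ee_pos: [518.8, -92.8, 141.3]
eef_rot: [180.0, -0.1, -169.8]
wrist_force: [-0.5, 0.1, -0.2]
grip_width: 50.1
gripper_force: 0.0
```

Run:
```python
from h import *; import pickle
i=cam('wrist'); im=env.read_camera('wrist'); cv2.imwrite('pics/w10.png',im); pickle.dump(i,open('w10.pkl','wb'))
hsv=cv2.cvtColor(im,cv2.COLOR_BGR2HSV); print(i['eye'])
p=proj(i,(440,-107,15)).astype(int); u,v=p; print(p)
k=np.zeros(hsv.shape[:2],np.uint8); a,b=max(v-60,0),v+60; k[a:b,u-60:u+60]=(hsv[...,2]<105)[a:b,u-60:u+60]
k=cv2.morphologyEx(k,cv2.MORPH_CLOSE,np.ones((5,5)))
c=max(cv2.findContours(k,0,1)[0],key=cv2.contourArea); print(cv2.boundingRect(c),cv2.contourArea(c))
c1=10.1*np.pi/180; d=np.array([np.cos(c1),np.sin(c1)]); n=np.array([-d[1],d[0]])
for z in (0,18):
    P=np.array([ray(i,*q,z)[:2] for q in c[:,0]]); s=P@d; t=P@n
    far=t[s>s.max()-1.5]; print('z',z,'along',s.min().round(1),s.max().round(1),'lat',t.min().round(1),t.max().round(1),'nose lat',far.mean().round(1),'axis from back',(s.min()+20).round(1),'from nose',(s.max()-27).round(1))
for r in range(a,b,4): print(r,''.join('#' if k[r,x] else '.' for x in range(u-56,u+56,3)))
to(440,-107,141,-169.9)
```

```text
[ 437.15581842 -107.95096723  258.68186048]
[277  96]
(268, 65, 39, 69) 1931.5
z 0 along 393.1 440.9 lat -189.9 -161.8 nose lat -182.8 axis from back 413.1 from nose 413.9
z 18 along 394.4 438.9 lat -189.4 -163.3 nose lat -182.8 axis from back 414.4 from nose 411.9
36 ......................................
40 ......................................
44 ......................................
48 ......................................
52 ......................................
56 ......................................
60 ......................................
64 ......................................
68 ................########..............
72 ................#########.............
76 ................###########...........
80 ................############..........
84 ................############..........
88 ................#############.........
92 ................#############.........
96 ................#############.........
100 ................#############.........
104 ................############..........
108 ................############..........
112 ................###########...........
116 ................##########............
120 ................########..............
124 .................######...............
128 .................####.................
132 ...................#..................
136 ......................................
140 ......................................
144 ......................................
148 ......................................
152 ......................................
move [80.3  0.   0.4] turn 0.0 | at [519.1 -92.9 141.4] [ 1.8000e+02 -4.0000e-02 -1.6985e+02] j7 100.0
```

Request:
move_tool:
  offsets:
    - [40, 0, 0, 0]
    - [81, 0, 20, 0]
    - [81, 0, 50, 0]
    - [81, 0, 50, 0]
    - [81, 0, 50, 0]
  aperture: 40

```text
time_s: 22.15
ee_pos: [441.0, -107.0, 92.0]
eef_rot: [-180.0, 0.1, -169.8]
wrist_force: [0.9, -0.3, 0.0]
grip_width: 39.9
gripper_force: 0.0
```

```bash
python3 -c "
from h import *
to(439.1,-107.5,47,-169.9)"
```

```text
move [ 2.  -0.2 45. ] turn 0.1 | at [ 441. -107.   92.] [-1.7998e+02  7.0000e-02 -1.6981e+02] j7 100.0
```

Request:
move_tool:
  offsets:
    - [2, 0, 20, 0]
    - [2, 0, 40, 0]
    - [2, 0, 45, 0]
    - [2, 0, 45, 0]
    - [2, 0, 45, 0]

```text
time_s: 22.78
ee_pos: [438.9, -107.6, 47.1]
eef_rot: [-180.0, 0.1, -169.8]
wrist_force: [0.1, -0.3, -0.3]
grip_width: 39.8
gripper_force: 0.0
```

Request:
move_tool:
  offsets:
    - [0, 0, 0, 0]
    - [0, 0, 0, 0]
    - [0, 0, 0, 0]
    - [0, 0, 0, 0]
    - [0, 0, 0, 0]
    - [0, 0, 0, 0]
  aperture: 6
  squeeze: 60

```text
time_s: 23.52
ee_pos: [438.6, -107.4, 46.9]
eef_rot: [-180.0, 0.0, -169.8]
wrist_force: [-0.1, -0.4, 5.0]
grip_width: 10.6
gripper_force: 59.6
```

```bash
python3 -c "
from h import *
to(439.1,-107.5,47,-169.9)"
```

```text
move [-0.5 -0.2 -0.1] turn 0.1 | at [ 438.6 -107.4   46.9] [-1.7996e+02  5.0000e-02 -1.6981e+02] j7 75.0
```

Request:
move_tool:
  offsets:
    - [0, 0, -20, 0]
    - [0, 0, -70, 0]
    - [0, 0, -130, 0]
    - [0, 0, -130, 0]
    - [0, 0, -130, 0]

```text
time_s: 24.15
ee_pos: [437.7, -107.7, 176.2]
eef_rot: [-180.0, -0.0, -169.9]
wrist_force: [-1.8, 0.1, -0.5]
grip_width: 10.2
gripper_force: 58.9
```

```bash
python3 -c "
from h import *
to(423.3,206.1,178,-166.3)"
```

```text
move [-41.2 311.4  -2. ] turn -3.6 | at [ 437.7 -107.7  176.2] [-1.7998e+02 -3.0000e-02 -1.6985e+02] j7 85.0
```

Request:
move_tool:
  offsets:
    - [-7, 50, 0, -1]
    - [-14, 105, 0, -2]
    - [-21, 160, 0, -3]
    - [-28, 215, 0, -4]
    - [-35, 270, 0, -4]
    - [-41, 311, 0, -4]
    - [-41, 311, 0, -4]
    - [-41, 311, 0, -4]
    - [-41, 311, 0, -4]

```text
time_s: 25.28
ee_pos: [423.3, 204.2, 175.5]
eef_rot: [-179.9, -0.1, -165.9]
wrist_force: [-0.6, 0.1, 0.2]
grip_width: 10.3
gripper_force: 59.0
```

Run:
```python
from h import *
to(423.3,206.1,130,-166.3)
i=cam('wrist'); im=env.read_camera('wrist'); cv2.imwrite('pics/w11.png',im)
i2=cam('top'); cv2.imwrite('pics/t11.png',env.read_camera('top'))
hsv=cv2.cvtColor(im,cv2.COLOR_BGR2HSV); g=cv2.cvtColor(im,cv2.COLOR_BGR2GRAY)
s=env.sense(); p=s['ee_pos']; u,v=proj(i,(p[0],p[1],p[2]-9)).astype(int); print('bar top centre px',u,v)
ww=((g>130)).astype(np.uint8)
for r in range(v-50,v+40,5): print(r,''.join('o' if g[r,k]>120 else ('#' if g[r,k]<60 else '.') for k in range(u-60,u+60,3)))
```

```text
move [-0.5  1.9 45.5] turn 0.4 | at [423.3 204.2 175.5] [-1.7992e+02 -1.2000e-01 -1.6594e+02] j7 51.0
bar top centre px 279 294
244 oooooooo.....##################oooooo...
249 oooooooo.....#.#################ooooooo.
254 ooooooo.......##################oooooooo
259 ooooooo....o...##########....###.ooooooo
264 ooooooo........##########....####ooooooo
269 oooooo.........##########....####ooooooo
274 oooooo.........##########.....####oooooo
279 ooooo.........###########.....###.oooooo
284 ooooo.........###########.....###.#ooooo
289 oooo..........############....#####ooooo
294 oooo..##......############.....####.oooo
299 oooo...###.oo.#####..#####oo..######oooo
304 .o...#######..#####o.#####o##########.oo
309 ..#################o.#################oo
314 ..##.##############o.###################
319 ###################o.###################
324 ###################o.###################
329 ###############.........################
```

Request:
move_tool:
  offsets:
    - [-1, 2, 20, 0]
    - [-1, 2, 40, 0]
    - [-1, 2, 40, 0]
    - [-1, 2, 40, 0]
    - [-1, 2, 40, 0]

```text
time_s: 26.0
ee_pos: [424.6, 208.2, 137.0]
eef_rot: [180.0, 0.1, -165.8]
wrist_force: [0.0, -0.6, -1.2]
grip_width: 10.5
gripper_force: 59.0
```

```bash
python3 -c "
from h import *
to(423.3,206.1,118,-166.3)"
```

```text
move [ 1.8 -1.8 19. ] turn 0.5 | at [424.6 208.2 137. ] [ 1.7998e+02  8.0000e-02 -1.6585e+02] j7 47.0
```

Request:
move_tool:
  offsets:
    - [1.5, -1.5, 6, 0]
    - [1.5, -1.5, 12, 0]
    - [1.5, -1.5, 12, 0]
    - [1.5, -1.5, 12, 0]

```text
time_s: 26.5
ee_pos: [423.0, 206.4, 124.2]
eef_rot: [180.0, -0.0, -165.8]
wrist_force: [-0.1, 0.8, -0.6]
grip_width: 10.3
gripper_force: 59.0
```

```bash
python3 -c "
from h import *
to(423.3,206.1,118,-166.3)"
```

```text
move [-0.2 -0.4  6.2] turn 0.5 | at [423.  206.4 124.2] [ 1.8000e+02 -1.0000e-02 -1.6581e+02] j7 46.0
```

Request:
move_tool:
  offsets:
    - [0, 0, 4, 0.5]
    - [0, 0, 7, 0.5]
    - [0, 0, 10, 0.5]
    - [0, 0, 12, 0.5]
    - [0, 0, 12, 0.5]

```text
time_s: 27.12
ee_pos: [422.9, 206.3, 112.1]
eef_rot: [-180.0, -0.0, -166.3]
wrist_force: [0.1, -0.3, -0.2]
grip_width: 10.4
gripper_force: 59.0
```

Request:
move_tool:
  offsets:
    - [0, 0, 3, 0]
    - [0, 0, 6, 0]
    - [0, 0, 8, 0]
    - [0, 0, 9, 0]
    - [0, 0, 9, 0]

```text
time_s: 27.75
ee_pos: [423.0, 206.3, 103.2]
eef_rot: [-180.0, -0.0, -166.3]
wrist_force: [0.2, 0.1, -0.0]
grip_width: 10.3
gripper_force: 59.0
```

Request:
move_tool:
  offsets:
    - [0, 0, 1, 0]
    - [0, 0, 2, 0]
    - [0, 0, 3, 0]
    - [0, 0, 3, 0]

```text
time_s: 28.25
ee_pos: [423.1, 206.4, 100.4]
eef_rot: [180.0, 0.0, -166.3]
wrist_force: [0.1, -0.1, 2.9]
grip_width: 10.4
gripper_force: 59.5
```

Request:
move_tool:
  offsets:
    - [0, 0, 1, 0]
    - [0, 0, 2, 0]
    - [0, 0, 3, 0]
    - [0, 0, 4, 0]
    - [0, 0, 5, 0]
    - [0, 0, 5, 0]
  squeeze: 90

```text
time_s: 29.0
ee_pos: [423.2, 206.5, 96.5]
eef_rot: [-180.0, 0.1, -166.3]
wrist_force: [-2.0, -2.8, 19.9]
grip_width: 9.7
gripper_force: 92.7
```

Request:
move_tool:
  offsets:
    - [0, 0, 1, 0]
    - [0, 0, 1.5, 0]
    - [0, 0, 1.5, 0]
    - [0, 0, 1.5, 0]

```text
time_s: 29.5
ee_pos: [423.3, 206.5, 96.2]
eef_rot: [-179.9, 0.1, -166.3]
wrist_force: [-5.3, -3.4, 34.1]
grip_width: 9.6
gripper_force: 94.6
```

Request:
move_tool:
  offsets:
    - [0, 0, -0.8, 0]
    - [0, 0, -0.8, 0]
    - [0, 0, -0.8, 0]
    - [0, 0, -0.8, 0]
    - [0, 0, -0.8, 0]
    - [0, 0, -0.8, 0]
    - [0, 0, -0.8, 0]
    - [0, 0, -0.8, 0]

```text
time_s: 30.5
ee_pos: [423.3, 206.5, 96.4]
eef_rot: [-180.0, 0.1, -166.3]
wrist_force: [-5.0, -2.4, 26.4]
grip_width: 9.4
gripper_force: 93.1
```

Run:
```python
from h import *
i=cam('top'); im=env.read_camera('top'); 
a=im; b=cv2.imread('pics/top0.png')
for n,(u,v) in dict(tin=(320,190),offcut=(272,194),tape=(380,188)).items(): print(n,cv2.absdiff(a,b)[v-14:v+14,u-18:u+18].mean().round(1))
s=env.sense(); print(s['ee_pos'],s['wrist_force'],s['gripper_force'],s['time_s'])
i=cam('wrist'); im=env.read_camera('wrist'); hsv=cv2.cvtColor(im,cv2.COLOR_BGR2HSV)
w=np.array([441.1,279.2]); ey=np.array([.23,.973])
for y,z in [(-8.2,65),(14.7,63)]:
    u,v=proj(i,[*(w+y*ey),z]).astype(int); print(y,u,v, (hsv[v-3:v+4,u-3:u+4,2].mean().round(0) if 3<v<415 and 3<u<555 else 'out'))
```

```text
tin 1.9
offcut 1.8
tape 1.9
[423.22727106 206.47831144  96.38020971] [-4.97143112 -1.58776801 25.01965686] 93.13558459281921 30.55
-8.2 389 318 76.0
14.7 424 332 132.0
```

The force is steady at 25 N against the stop, the can is still where it was left, and the bystanders have not moved. Handing in.

```bash
python3 -c "
from plant import env
print(env.finish_job())"
```

```text
the job is handed in; nothing more can be done
None
```

I handed the job in at about 30.6 s. Can and relay stand in the well and are released, the knob is home on the shaft, and the gripper is holding it pressed against the stop at about 25 N; the hand-in gave no verdict.

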